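Wind the timer, then crack the desiccator lid and hold it ajar

ROBOT

A 6-joint arm with a two-finger parallel gripper is mounted at the origin on a cart in front of the work surface, level with it; the furniture and walls round the work are solid. World frame = base frame: x ahead of the robot, y to its left, z up, the work surface at z = 0. Lengths are in m, angles in degrees, forces in N, time in s.
With the tool pointing down it reaches from about 0.35 to 0.925 m from the base axis. Payload 6.4 kg.
Tool frame: the origin (TCP) lies midway between the tips of the shut fingers; the grasp point (between the pads) lies 19 mm behind it; z points along the fingers, y is the line along which they close (so a half turn about z gives the same grasp; the last joint's range is limited). The gripper opens to 85 mm and grips with 20 to 120 N. Pads are 22 mm wide; open, the fingers measure 114 mm over their backs; the gripper's body (76 mm by 85 mm) begins 54 mm behind the grasp point. The pads swing forward as they close: fully open they stand 13 mm farther back than shut.
Start: joints at [59.238, 14.043, 89.255, -0, 76.702, -9.975], TCP at [0.231, 0.608, 0.231] pointing down, gripper open.
Joint ranges: [-179.41, 179.41], [-58.25, 129.5], [7.25, 145.43], [-54.29, 234.29], [11.92, 165.04], [-157.13, 157.13]. Speed limits (degrees/s): [147.25, 147.25, 180, 180, 180, 180].

INTERFACE

Orientations are given as [roll, pitch, yaw] about the fixed x, y, z axes, in that order (R = Rz(yaw) Ry(pitch) Rx(roll)).
In Python, from cell import manip, cams, job, probe_bus gives the robot as it stands (manip), with the cameras (cams), the job (job) and the readings (probe_bus).
- The arm moves only by the shell command python3 nudge.py, which reads ROWS from standard input. ROWS is a JSON object whose key "segments" holds a list of rows, 1 to 20 of them, each of 7 numbers: dx, dy, dz in normalised numbers (1 is 0.75 m), then a rotation vector rx, ry, rz in normalised numbers (1 is 90 degrees), then the finger opening in m; each row shifts and turns the commanded pose from where the row before left it, along the tool's axes as they then stand; what a row does not reach is not made up. A row lasts 1/10 s, in which the tool goes at most 0.05 m and 8.59 degrees, less where a joint would pass 70% of its speed; a pose out of reach is approached as far as the arm can. The fingers move at their own pace and stop on an object; the grip force is fixed at half the most. Time passes only in rows, so rows that do not move let the fingers close. It prints the time, the measured TCP pose, the force, the opening and the grip force at its end. No shift or turn number may pass 1 either way. Input that does not fit is refused with a message, and nothing moves.
- probe_bus.sense(): the state, without advancing time (a new reading comes with each control period).
- cams.camera(name): name is "scene" or "top" or "wrist"; returns the picture (480x640x3 uint8, blue, green, red); there is no depth.
- cams.camera_info(name): a dict with "camera_matrix" (3x3 intrinsics, pixels), "R" (3x3) and "t" (3): a world point X has camera coordinates R X + t; the wrist camera has in their place "T_tool_cam" (4x4, takes a point from camera to tool coordinates, whose origin is the TCP and whose axes are the flange's). Camera axes: x right, y down, z forward; pixel columns grow to the right and rows downward; lengths in m; the calibration is good to about 2 mm. The wrist camera is an equidistant fisheye: a pixel r from the principal point sees the ray r / f radians off the axis. A picture is of the moment at which its call begins: read the wrist's pose just before it. camera_info takes no time and is no camera call.
- job.job_done(): hands the job in; it is judged then, once.
The state is a dict: "time_s": time; "q": joint angles; "qvel": joint speeds; "tau": joint torques, N m; "eef_pos": TCP position; "ee_rot": TCP orientation; "wrist_force": force on the tool from outside, world axes, zero at the start; "ft_torque": the same for the moment, N m; "opening": finger opening in m; "finger_force": force on a finger pad.
Only numpy, scipy, OpenCV 4.12 (cv2) and the standard library are available. Lean on these libraries where they do the work, as an engineer would, in place of code of your own. Each camera call takes 0.05 s, during which the arm holds its last target. There are 200 camera calls.

TASK

The samples in the small round desiccator have to be aired. First wind the clockwork timer fully, turning its dial clockwise until it comes up against its stop - your hand will not be free afterwards. Then take the desiccator lid by its knob, pull it straight up until it breaks free of the sticky seal ring, and finish still holding it level over the bowl with a gap of one to two centimetres all round: do not take the lid away, do not set it down or let go, and leave the other things on the bench undisturbed.

Things in the scene. Friction and masses are not known exactly. Their poses are not given: they have to be found in the camera images.
- desiccator: Fixed base of the desiccator: clear round bowl, 150 mm wide, with a white flange 184 mm in diameter whose flat top is 70 mm above the table; inside the flange a white collar with a black rubber O-ring rises 12 mm above it. Dish and vials inside. Origin: centre of the underside, on the table. It cannot move.
- seat (a point): Centre of the base's flange top, 70 mm above the table: where the lid's origin lies when shut. The O-ring there grips a bead inside the lid: a straight pull of about 12 to 25 N starts it, the pull falls off as the lid rises, and from 9 mm up the ring no longer touches it. Let go, the lid drops back. Turning does not loosen it.
- lid: Loose desiccator lid, 0.25 to 0.4 kg: white flange ring 184 mm wide, 14 mm high, clear dome with a black knob on top and a small vacuum cock on its shoulder (to 70 mm high, 49 to 80 mm from the axis, at 2.4 rad from the lid's x). Origin: centre of the flange's underside; z up.
- knob (a point): Middle of the knob, on the lid's axis, 84 mm above the lid's underside (154 mm above the table when shut). Round, 33 mm in diameter from 74 to 92 mm above the lid's underside, top at 97.5 mm, on a 22 mm neck. The dome's flat top under it (34 mm radius) is at 62 mm, with a 40 mm washer to 64 mm.
- timer: Clockwork timer, fixed to the table by its foot: round cream body 62 mm in diameter, 19 mm high, with a round grey dial on top. Origin: centre of its underside on the table; z up.
- dial (a point): Centre of the dial at the height to grip it, 28 mm above the table, on the vertical turning axis; it turns with the dial. The dial is round, 46 mm in diameter, from 19 to 35 mm above the table, with a raised pointer ridge across its top.
- timer_dial (a joint): Winding, rad: 0 run down, growing as the dial turns CLOCKWISE seen from above, to the hard stop at 5.24 (fully wound). It starts between 1.2 and 2.4. Spring and friction resist with up to about 0.2 N m; the dial stays where it is let go, so it can be wound by repeated partial turns.
- vial_a: Bystander: dropper bottle, 20 mm in diameter, 82 mm high, standing near the desiccator. Origin: centre of its underside.
- vial_b: Bystander: dropper bottle, 20 mm in diameter, 82 mm high, standing near the desiccator. Origin: centre of its underside.
- vial_d: Bystander: dropper bottle, 20 mm in diameter, 82 mm high, standing beyond the timer. Origin: centre of its underside.
- petri_agar: Bystander: Petri dish with agar, 94 mm in diameter, 17 mm high, lying on the robot's side of the timer. Origin: centre of its underside.
- magnifier: Bystander: hand magnifier, 268 x 121 x 16 mm, lying flat beyond the timer. Origin: centre of its underside.
- pen_1: Bystander: pen, 145 mm long, 11 mm thick, lying flat at the front of the table between timer and desiccator. Origin: centre of its underside.

How it is judged (in metres and radians):
On the way, in this order (a step that is already met when the one before it is completed fails the run):
1. the timer is fully wound (value of joint timer_dial above 5.05 rad), for 0.2 s.
2. the lid is broken free of the seal ring, in the fingers (z of lid in the frame of seat above 0.009 m and contact force between the fingers and lid above 1 N and contact force between lid and desiccator below 0.5 N), for 0.2 s.
At the end, for the whole second after the job is handed in: The timer stands within about 0.2 rad (11 degrees) of its stop; the lid is in the fingers, touching no part of the base or its seal ring, its underside 9 to 25 mm above the flange, within 12 mm of the bowl's axis, within 4.5 degrees of level, and still (all of step 2 and value of joint timer_dial above 4.95 rad and z of lid in the frame of seat below 0.025 m and horizontal distance between lid and seat below 0.012 m and angle between lid's own z axis and vertical below 0.08 rad and linear speed of lid below 0.02 m/s); the arm keeps its last pose, push and grip.
It fails at once if the lid is taken right away from the bowl (raised more than 50 mm or shifted more than 40 mm) (z of lid in the frame of seat above 0.05 m or horizontal distance between lid and seat above 0.04 m).
It fails at once if a bystander is disturbed (moved more than 20 mm, or a vial tipped) (distance of any of vial_a, vial_b, vial_d, petri_agar, magnifier, pen_1 from where it was at the start of the episode above 0.02 m or angle between any of vial_a, vial_b, vial_d's own z axis and vertical above 0.3 rad).
It also fails if it takes over 59 s, if anything falls off the work surface, if the arm or the gripper's body presses on something with over 40 N, if the wrist force passes 120 N, or if a joint passes its speed limit or range.

## Working session

There is one attempt and no reset: what is moved stays moved. The work goes in short steps, Python scripts to look and compute and a shell command to move; the robot and the scene stay as the last step left them, time stands still between calls to the robot, and variables do not carry over. Pictures are saved under pics/ and viewed, at most 10 in all, crops included, and the job is handed in when it is done.

```bash
ls; mkdir -p pics
python3 - <<'E'
from cell import manip, cams, job, probe_bus
import cv2,numpy as np
for n in("scene","top"):
    im=cams.camera(n); cv2.imwrite(f"pics/{n}0.png",im)
    c=cams.camera_info(n); print(n,np.round(c["camera_matrix"],1).tolist(),np.round(c["R"],4).tolist(),np.round(c["t"],4).tolist())
c=cams.camera_info("wrist");print(c)
s=probe_bus.sense();print(s)
E
```

```text
cell.py
nudge.py
pics
scene [[558.4, 0.0, 321.8], [0.0, 558.4, 237.1], [0.0, 0.0, 1.0]] [[0.6517, -0.7583, -0.0164], [-0.3595, -0.2898, -0.887], [0.6679, 0.5839, -0.4614]] [-0.322, 0.318, 0.6686]
top [[577.0, 0.0, 310.3], [0.0, 577.0, 238.1], [0.0, 0.0, 1.0]] [[-0.0225, -0.9994, -0.0278], [-0.9934, 0.0255, -0.1121], [0.1127, 0.0251, -0.9933]] [0.095, 0.5623, 1.1084]
{'camera_matrix': array([[371.64829954,   0.        , 322.79020541],
       [  0.        , 371.64829954, 243.45121542],
       [  0.        ,   0.        ,   1.        ]]), 'T_tool_cam': array([[-5.52300987e-04, -9.58499687e-01, -2.85093047e-01,
         7.31696499e-02],
       [ 9.99999668e-01, -3.58775269e-04, -7.31041404e-04,
         9.53228835e-06],
       [ 5.98418622e-04, -2.85093356e-01,  9.58499567e-01,
        -1.42624639e-01],
       [ 0.00000000e+00,  0.00000000e+00,  0.00000000e+00,
         1.00000000e+00]])}
{'time_s': 0.1, 'q': array([ 5.92393398e+01,  1.40797855e+01,  8.93174529e+01, -7.14279859e-04,
        7.67021431e+01, -9.97752947e+00]), 'qvel': array([ 0.02501416, -0.00280251, -0.1033097 , -0.01931036, -0.12088815,
       -0.02786341]), 'tau': array([-1.20667744e-03, -4.30672216e+01, -3.27127719e+01, -1.99437536e-04,
        2.86975475e-03, -6.67316868e-07]), 'eef_pos': array([0.23040414, 0.60726167, 0.23029867]), 'ee_rot': array([-1.79902001e+02, -1.65346811e-02,  1.59217020e+02]), 'wrist_force': array([-0.06193483, -0.20212405, -0.29886828]), 'ft_torque': array([0.01114303, 0.02424152, 0.04596467]), 'finger_force': 0.0, 'opening': 0.08531396785763123}
```

View pics/top0.png

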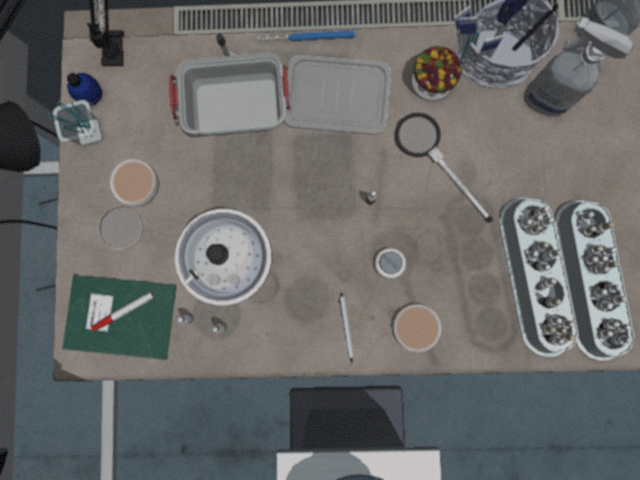

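View pics/scene0.png

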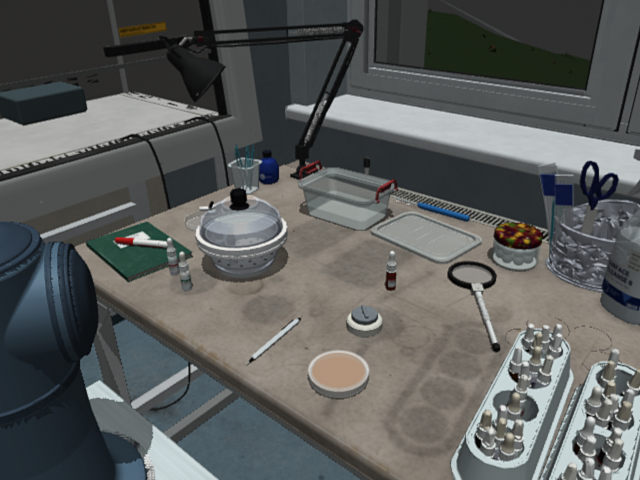

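The top view shows the knob (black) at about (217,254), the lid's flange ring around (223,256), timer dial at (390,263), pen at (347,328), petri at (417,328), vials at (184,317), (218,327), (371,197). The scene view shows the same: knob (239,200), dial (364,315).

```bash
cat > h.py <<'E'
import numpy as np,cv2
from cell import manip, cams, job, probe_bus
from scipy.spatial.transform import Rotation as Ro
def ray(n,uv,pose=None):
    c=cams.camera_info(n);K=c["camera_matrix"]
    x=(np.array(uv,float)-[K[0,2],K[1,2]])/K[0,0]
    if n!="wrist":
        R=c["R"];d=R.T@np.r_[x,1];return -R.T@c["t"],d/np.linalg.norm(d)
    r=np.linalg.norm(x);d=np.r_[x/r*np.sin(r),np.cos(r)] if r>0 else np.r_[0,0,1]
    p,rot=pose;Rw=Ro.from_euler('xyz',rot,degrees=True).as_matrix();T=c["T_tool_cam"]
    return p+Rw@T[:3,3],Rw@T[:3,:3]@d
def onz(n,uv,z,pose=None):
    o,d=ray(n,uv,pose);return o+d*(z-o[2])/d[2]
def cross(a,b):
    (o,d),(p,e)=a,b;s=np.linalg.lstsq(np.c_[d,-e],p-o,rcond=None)[0]
    A=o+d*s[0];B=p+e*s[1];return (A+B)/2,np.linalg.norm(A-B)
def proj(n,X):
    c=cams.camera_info(n);v=c["camera_matrix"]@(c["R"]@X+c["t"]);return v[:2]/v[2]
def blob(im,mask,roi):
    x0,y0,x1,y1=roi;m=np.zeros(mask.shape,np.uint8);m[y0:y1,x0:x1]=mask[y0:y1,x0:x1]*255
    cs=max(cv2.findContours(m,cv2.RETR_EXTERNAL,cv2.CHAIN_APPROX_NONE)[0],key=cv2.contourArea)
    return cs
E
python3 - <<'E'
from h import *
np.set_printoptions(precision=4,suppress=True)
t=cv2.imread("pics/top0.png");s=cv2.imread("pics/scene0.png")
print("tcp px",proj("top",probe_bus.sense()["eef_pos"]),proj("scene",probe_bus.sense()["eef_pos"]))
gt=t.max(2);gs=s.max(2)
k1=blob(t,gt<50,(195,235,240,275));k2=blob(s,gs<50,(222,182,256,216))
for k in(k1,k2):print(cv2.boundingRect(k),cv2.minEnclosingCircle(k))
c1=cv2.minEnclosingCircle(k1)[0];x,y,w,h=cv2.boundingRect(k2)
print("knob top@.16",onz("top",c1,.16))
print("knob cross",cross(ray("top",c1),ray("scene",(x+w/2,y+h/2))))
# timer: bright body and bluish-gray dial
for n,im,roi in(("top",t,(368,242,412,284)),("scene",s,(340,296,390,340))):
    x0,y0,x1,y1=roi;c=im[y0:y1,x0:x1].astype(int);print(n,"center",im[roi[1]+21,roi[0]+22])
    b=blob(im,(im[...,2]>im[...,2][y0:y1,x0:x1].mean()+25),roi);e=cv2.fitEllipse(b);print("body",e,onz(n,e[0],.019))
    d=blob(im,(im[...,0].astype(int)>im[...,2].astype(int)+4),roi);e=cv2.fitEllipse(d);print("dial",e,onz(n,e[0],.035))
# rest from top
for nm,uv,z in(("flange",(223,256),.084),("va",(184,317),.08),("vb",(218,327),.08),("vd",(371,197),.08),("petri",(417,328),.017),("pen1",(342,296),.01),("pen2",(351,360),.01)):print(nm,onz("top",uv,z))
big=np.vstack([cv2.resize(t[230:290,360:420],(400,400),interpolation=2),]);big2=cv2.resize(t[200:345,165:285],(331,400),interpolation=2)
cv2.imwrite("pics/c1.png",np.hstack([big,big2]))
E
```

```text
tcp px [-17.7054 440.5538] [ -9.9881 161.4845]
(211, 245, 16, 18) ((217.44595336914062, 253.7432403564453), 8.983257293701172)
(230, 188, 19, 22) ((238.5, 199.5), 11.510964393615723)
knob top@.16 [0.5265 0.2422 0.16  ]
knob cross (array([0.5292, 0.2427, 0.149 ]), np.float64(0.00464570214432824))
top center [123 117 110]
body ((390.6514587402344, 262.927001953125), (28.40345573425293, 28.974956512451172), 117.88067626953125) [ 0.5123 -0.0766  0.019 ]
dial ((390.8270568847656, 262.23980712890625), (20.64296531677246, 21.591350555419922), 105.94280242919922) [ 0.5126 -0.0752  0.035 ]
scene center [131 127 117]
body ((364.1590576171875, 318.5196533203125), (20.891372680664062, 32.24320602416992), 93.0013656616211) [ 0.5138 -0.0794  0.019 ]
dial ((364.3199768066406, 314.573486328125), (17.30330467224121, 24.897249221801758), 93.2910385131836) [ 0.505  -0.0859  0.035 ]
flange [0.5288 0.2459 0.084 ]
va [0.416  0.3209 0.08  ]
vb [0.3961 0.2568 0.08  ]
vd [ 0.6349 -0.0372  0.08  ]
petri [ 0.3834 -0.1234  0.017 ]
pen1 [0.4493 0.0215 0.01  ]
pen2 [0.3237 0.0074 0.01  ]
```

View pics/c1.png

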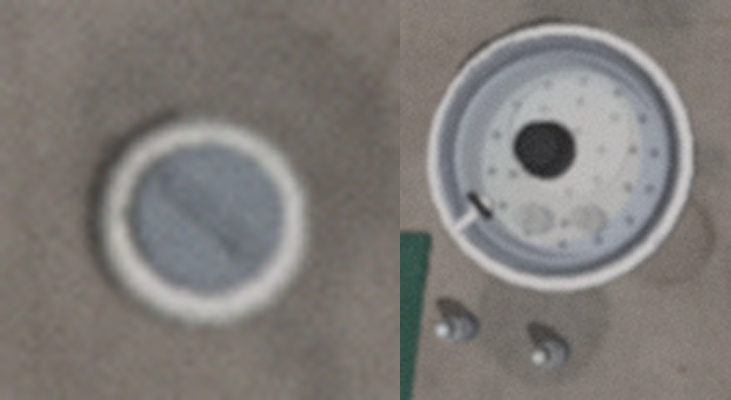

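The enlarged crop shows the cream timer body with dial centred near full-frame (390.7,262.5), and the lid with its cock pointing down-left (about (237,262) side, −x,+y in world). Timer ≈ (0.512,−0.077), lid axis ≈ (0.528,0.244): heights and distances agree with the data. Moving above the timer.

The manual's scale: shifts go in shares of 0.75 m and turns go in shares of 90 degrees. Converting my numbers, -0.027 m / 0.75 = -0.036, -0.0253 m / 0.75 = -0.0337.

```bash
echo '{"segments":[[-0.0337,-0.036,0,0,0,0,0.085],[-0.0337,-0.036,0,0,0,0,0.085],[-0.0337,-0.036,0,0,0,0,0.085],[-0.0337,-0.036,0,0,0,0,0.085],[-0.0337,-0.036,0,0,0,0,0.085],[-0.0337,-0.036,0,0,0,0,0.085],[-0.0337,-0.036,0,0,0,0,0.085],[-0.0337,-0.036,0,0,0,0,0.085],[-0.0337,-0.036,0,0,0,0,0.085],[-0.0337,-0.036,0,0,0,0,0.085],[-0.0337,-0.036,0,0,0,0,0.085],[-0.0337,-0.036,0,0,0,0,0.085],[-0.0337,-0.036,0,0,0,0,0.085],[-0.0337,-0.036,0,0,0,0,0.085],[-0.0337,-0.036,0,0,0,0,0.085],[-0.0337,-0.036,0,0,0,0,0.085],[-0.0337,-0.036,0,0,0,0,0.085],[-0.0337,-0.036,0,0,0,0,0.085],[-0.0337,-0.036,0,0,0,0,0.085],[-0.0337,-0.036,0,0,0,0,0.085]]}' | python3 nudge.py && echo '{"segments":[[0,0,0,0,0,-0.0889,0.085],[0,0,0,0,0,-0.0889,0.085],[0,0,0,0,0,-0.0889,0.085],[0,0,0,0,0,-0.0889,0.085],[0,0,0,0,0,-0.0889,0.085],[0,0,0,0,0,-0.0889,0.085],[0,0,0,0,0,-0.0889,0.085],[0,0,0,0,0,-0.0889,0.085],[0,0,0,0,0,-0.0667,0.085],[0,0,0,0,0,0,0.085],[0,0,0,0,0,0,0.085]]}' | python3 nudge.py
cat >> h.py <<'E'
def delta(P):
    s=probe_bus.sense();R=Ro.from_euler('xyz',s["ee_rot"],degrees=True).as_matrix();return np.round(R.T@(np.array(P)-s["eef_pos"]),4)
def look(name):
    s=probe_bus.sense();im=cams.camera("wrist");cv2.imwrite(f"pics/{name}.png",im);return im,(s["eef_pos"],s["ee_rot"])
E
python3 - <<'E'
from h import *
im,p=look("w1");s=probe_bus.sense();print(s["q"],p,delta([.512,-.077,.2]))
E
```

```text
time_s: 2.1
eef_pos: [0.5122, -0.0782, 0.2309]
ee_rot: [180.0, -0.0, 159.2]
wrist_force: [0.2, 0.2, 0.5]
opening: 0.0846
finger_force: 0.0
time_s: 3.2
eef_pos: [0.5163, -0.064, 0.2307]
ee_rot: [-179.7, -0.8, -131.9]
wrist_force: [0.4, -0.1, -0.4]
opening: 0.0849
finger_force: 0.0
[ -19.18934697   -3.40309717  108.01350144   -0.82695866   75.41015192
 -157.07937826] (array([ 0.51625894, -0.06399807,  0.23074477]), array([-179.720179  ,   -0.75174754, -131.8771591 ])) [ 0.012  -0.0052  0.031 ]
```

View pics/w1.png

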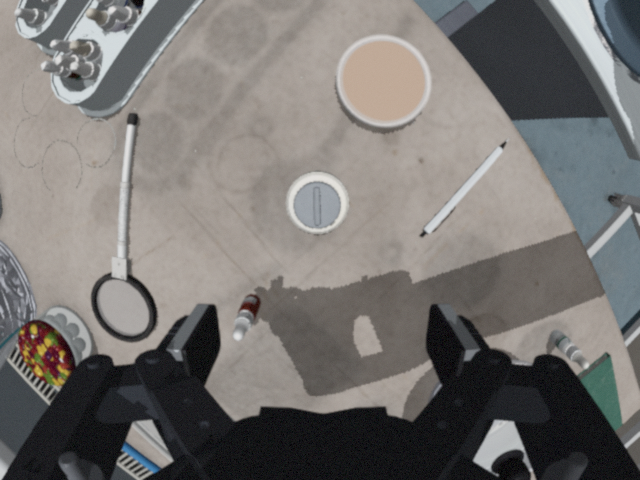

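The wrist view shows the dial at about (317,205), with its ridge nearly vertical; vial_d near (247,315), petri (384,82). Joint 6 is at its limit: back off 7° and measure.

In the tool's units: 7 degrees / 90 = 0.0778.

```bash
echo '{"segments":[[0,0,0,0,0,0.0778,0.085],[0,0,0,0,0,0,0.085],[0,0,0,0,0,0,0.085]]}' | python3 nudge.py
python3 - <<'E'
from h import *
im,p=look("w2");I=im.astype(int)
roi=(270,150,365,260)
d=blob(im,(I[...,0]>I[...,2]+8),roi);e=cv2.fitEllipse(d);print("dial",e,onz("wrist",e[0],.035,p))
x0,y0,x1,y1=roi
b=blob(im,I[...,2]>np.median(I[y0:y1,x0:x1,2])+30,roi);e2=cv2.fitEllipse(b);print("body",e2,onz("wrist",e2[0],.019,p))
P=onz("wrist",e[0],.035,p);P[2]=.012;print(probe_bus.sense()["q"],p,delta(P))
E
```

```text
time_s: 3.55
eef_pos: [0.5164, -0.0644, 0.2311]
ee_rot: [-179.6, -0.7, -138.8]
wrist_force: [0.6, 0.1, 0.1]
opening: 0.085
finger_force: 0.0
dial ((316.322998046875, 205.33287048339844), (43.82856369018555, 44.08195114135742), 1.8234330415725708) [ 0.51236408 -0.07707323  0.035     ]
body ((316.6505126953125, 202.71514892578125), (58.5258674621582, 59.104862213134766), 113.37879943847656) [ 0.51258408 -0.07696197  0.019     ]
[ -19.20049914   -3.4066876   107.99514615   -0.82711528   75.40958318
 -150.18884352] (array([ 0.51641164, -0.06438411,  0.23105774]), array([-179.60144863,   -0.69125333, -138.79013184])) [ 0.0088 -0.0054  0.2192]
```

In the tool's units: 0.035 m / 0.75 = 0.0467, 0.0044 m / 0.75 = 0.0059.

```bash
echo '{"segments":[[0.0059,-0.0036,0.0467,0,0,0,0.085],[0.0059,-0.0036,0.0467,0,0,0,0.085],[0,0,0.0467,0,0,0,0.085],[0,0,0.0467,0,0,0,0.085],[0,0,0.0467,0,0,0,0.056],[0,0,0,0,0,0,0.056],[0,0,0,0,0,0,0.056],[0,0,0,0,0,0,0.056]]}' | python3 nudge.py
python3 - <<'E'
from h import *
cat='''
def fix(yaw=None):
    s=probe_bus.sense();R=Ro.from_euler('xyz',s["ee_rot"],degrees=True)
    T=Ro.from_euler('xyz',[180,0,s["ee_rot"][2] if yaw is None else yaw],degrees=True)
    return np.round((R.inv()*T).as_rotvec(degrees=True),2)
'''
open("h.py","a").write(cat);exec(cat)
print(probe_bus.sense()["q"],delta([.5124,-.077,.03]),fix())
E
```

```text
time_s: 4.4
eef_pos: [0.5144, -0.0769, 0.0585]
ee_rot: [-179.4, -0.6, -138.9]
wrist_force: [-0.2, -0.5, 0.2]
opening: 0.0559
finger_force: 0.0
[ -20.60694659   10.12242868  114.02314439   -0.96709661   55.60188598
 -151.19850661] [0.0013 0.0015 0.0285] [-0.6  -0.58  0.  ]
```

In the tool's units: 0.014 m / 0.75 = 0.0187, 0.006 m / 0.75 = 0.008, -0.6 degrees / 90 = -0.0067.

```bash
echo '{"segments":[[0.0017,0.002,0.0187,-0.0067,-0.0064,0,0.056],[0,0,0.0187,0,0,0,0.056],[0,0,0.008,0,0,0,0.056],[0,0,0,0,0,0,0.056]]}' | python3 nudge.py; echo '{"segments":[[0,0,0.004,0,0,0,0.056],[0,0,0,0,0,0,0.056]]}' | python3 nudge.py;echo '{"segments":[[0,0,0.004,0,0,0,0.056],[0,0,0,0,0,0,0.056]]}' | python3 nudge.py;python3 - <<'E'
from h import *
s=probe_bus.sense();print(s["q"],delta([.5124,-.077,.015]),fix())
E
```

```text
time_s: 4.8
eef_pos: [0.5093, -0.0757, 0.0207]
ee_rot: [179.6, -0.2, -138.9]
wrist_force: [0.8, 0.6, -0.2]
opening: 0.0559
finger_force: 0.0
time_s: 5.0
eef_pos: [0.5106, -0.0761, 0.0191]
ee_rot: [179.8, -0.1, -138.9]
wrist_force: [-0.6, -0.4, -0.7]
opening: 0.056
finger_force: 0.0
time_s: 5.2
eef_pos: [0.5105, -0.0761, 0.0162]
ee_rot: [179.8, -0.1, -138.9]
wrist_force: [-0.7, 0.4, 0.2]
opening: 0.0558
finger_force: 0.0
[-2.10755015e+01  1.44342604e+01  1.14607579e+02 -5.99054693e-03
  5.11920139e+01 -1.52183809e+02] [-0.0008 -0.002   0.0011] [ 0.2  -0.11 -0.  ]
```

In the tool's units: -0.002 m / 0.75 = -0.0027, -0.0008 m / 0.75 = -0.0011.

```bash
echo '{"segments":[[-0.0011,-0.0027,0.0027,0,0,0,0.056],[0,0,0,0,0,0,0.056]]}' | python3 nudge.py;echo '{"segments":[[0,0,0.0027,0,0,0,0.056],[0,0,0,0,0,0,0.056]]}' | python3 nudge.py;echo '{"segments":[[0,0,0.0027,0,0,0,0.056],[0,0,0,0,0,0,0.056]]}' | python3 nudge.py
```

```text
time_s: 5.4
eef_pos: [0.5125, -0.0771, 0.0144]
ee_rot: [179.8, -0.1, -138.9]
wrist_force: [-1.5, 0.8, 4.1]
opening: 0.0562
finger_force: 1.7
time_s: 5.6
eef_pos: [0.5132, -0.0775, 0.0135]
ee_rot: [179.9, -0.1, -138.9]
wrist_force: [-3.9, 0.7, 9.4]
opening: 0.0559
finger_force: 6.1
time_s: 5.8
eef_pos: [0.5134, -0.0776, 0.013]
ee_rot: [179.8, -0.1, -138.8]
wrist_force: [-8.4, 2.5, 22.2]
opening: 0.0564
finger_force: 13.7
```

In the tool's units: -0.008 m / 0.75 = -0.0107.

```bash
echo '{"segments":[[0,0,-0.0107,0,0,0,0.056],[0,0,0,0,0,0,0.056]]}' | python3 nudge.py;echo '{"segments":[[0,0,0,0,0,0,0.03],[0,0,0,0,0,0,0.03],[0,0,0,0,0,0,0.03],[0,0,0,0,0,0,0.03],[0,0,0,0,0,0,0.03]]}' | python3 nudge.py
```

```text
time_s: 6.0
eef_pos: [0.5135, -0.0775, 0.0193]
ee_rot: [179.9, -0.0, -138.9]
wrist_force: [-0.2, -0.3, -0.4]
opening: 0.0562
finger_force: 0.0
time_s: 6.5
eef_pos: [0.5128, -0.0774, 0.0189]
ee_rot: [179.8, -0.1, -138.9]
wrist_force: [-2.3, 0.2, 9.5]
opening: 0.0415
finger_force: 59.6
```

In the tool's units: -0.001 m / 0.75 = -0.0013, 7 degrees / 90 = 0.0778.

```bash
echo '{"segments":[[0,0,-0.0013,0,0,0.0778,0.03],[0,0,0,0,0,0.0778,0.03],[0,0,0,0,0,0.0778,0.03],[0,0,0,0,0,0.0778,0.03],[0,0,0,0,0,0.0778,0.03],[0,0,0,0,0,0.0778,0.03],[0,0,0,0,0,0.0778,0.03],[0,0,0,0,0,0.0778,0.03]]}' | python3 nudge.py;python3 - <<'E'
from h import *
s=probe_bus.sense();print(s["q"],s["ft_torque"])
im,p=look("w3")
cv2.imwrite("pics/w3c.png",im[240:480,160:480])
cv2.imwrite("pics/w3c.png",cv2.resize(im[200:480,130:510],None,fx=1.8,fy=1.8))
E
```

```text
time_s: 7.3
eef_pos: [0.5125, -0.0755, 0.019]
ee_rot: [179.8, -0.3, 164.8]
wrist_force: [1.1, 8.9, 3.6]
opening: 0.0415
finger_force: 61.7
[-21.01337491  14.34123826 114.32016661   0.19914703  51.63803342
 -95.95502133] [ 1.33079837 -0.27679168  0.2117374 ]
```

View pics/w3c.png

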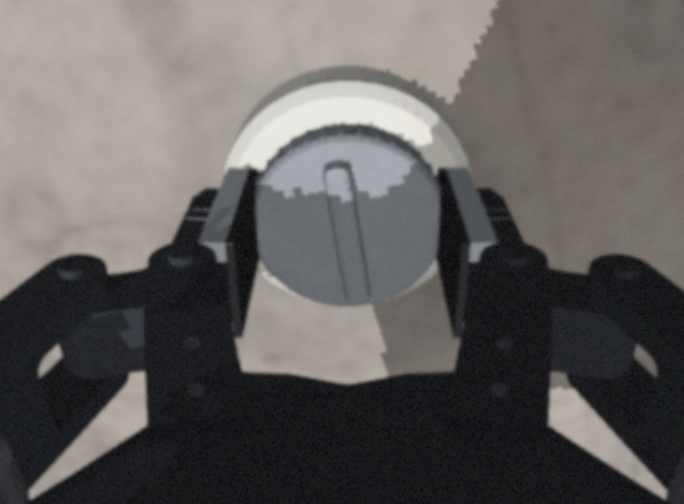

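Fingers hold the dial squarely and the ridge at (345,230 of the crop) turned with them; torque 0.21 N m fits the spring. Continue.

In the tool's units: 7 degrees / 90 = 0.0778.

```bash
echo '{"segments":[[0,0,0,0,0,0.0778,0.03],[0,0,0,0,0,0.0778,0.03],[0,0,0,0,0,0.0778,0.03],[0,0,0,0,0,0.0778,0.03],[0,0,0,0,0,0.0778,0.03],[0,0,0,0,0,0.0778,0.03],[0,0,0,0,0,0.0778,0.03],[0,0,0,0,0,0.0778,0.03],[0,0,0,0,0,0.0778,0.03],[0,0,0,0,0,0.0778,0.03],[0,0,0,0,0,0.0778,0.03],[0,0,0,0,0,0.0778,0.03],[0,0,0,0,0,0.0778,0.03],[0,0,0,0,0,0.0778,0.03],[0,0,0,0,0,0,0.03]]}' | python3 nudge.py;python3 - <<'E'
from h import *
s=probe_bus.sense();print(s["q"],s["ft_torque"],delta([.5124,-.077,.019]),fix())
E
```

```text
time_s: 8.85
eef_pos: [0.5154, -0.0744, 0.0191]
ee_rot: [179.9, -0.4, 66.9]
wrist_force: [13.7, 14.9, -6.1]
opening: 0.0411
finger_force: 61.7
[-20.91170434  14.40686689 114.21777495   0.52850197  51.26928976
   1.90381782] [ 2.3820328  -2.33479615 -0.06056758] [-0.0035 -0.0017  0.0001] [ 0.09 -0.42 -0.  ]
```

In the tool's units: -0.0015 m / 0.75 = -0.002, 5 degrees / 90 = 0.0556.

```bash
for i in 1 ; do echo '{"segments":[[-0.002,-0.002,0,0,-0.0044,0.0556,0.03],[-0.002,0,0,0,0,0.0556,0.03],[0,0,0,0,0,0,0.03]]}' | python3 nudge.py; python3 -c "
from h import *
s=probe_bus.sense();print(s['q'][5],s['ft_torque'])"; echo '{"segments":[[0,0,0,0,0,0.0556,0.03],[0,0,0,0,0,0.0556,0.03],[0,0,0,0,0,0,0.03]]}' | python3 nudge.py; python3 -c "
from h import *
s=probe_bus.sense();print(s['q'][5],s['ft_torque'])"; done
```

```text
time_s: 9.15
eef_pos: [0.5155, -0.0748, 0.0193]
ee_rot: [179.6, -0.4, 56.8]
wrist_force: [26.8, 24.1, -15.1]
opening: 0.0412
finger_force: 63.0
12.04944947232396 [ 4.06128242e+00 -4.51944821e+00 -2.28883964e-03]
time_s: 9.45
eef_pos: [0.5157, -0.0751, 0.0193]
ee_rot: [179.7, -0.5, 46.8]
wrist_force: [28.0, 22.9, -16.5]
opening: 0.0409
finger_force: 63.0
22.054587224256608 [ 3.89802287e+00 -4.65379581e+00 -3.16953375e-04]
```

In the tool's units: 0.003 m / 0.75 = 0.004, 0.002 m / 0.75 = 0.0027.

```bash
echo '{"segments":[[0.004,0,0,0,0,0,0.03],[0.0027,0,0,0,0,0,0.03],[0,0,0,0,0,0,0.03]]}' | python3 nudge.py
python3 - <<'E'
from h import *
s=probe_bus.sense();print(s["q"],s["ft_torque"])
im,p=look("w4")
cv2.imwrite("pics/w4c.png",cv2.resize(im[200:480,130:510],None,fx=1.8,fy=1.8))
E
```

```text
time_s: 9.75
eef_pos: [0.516, -0.0748, 0.0192]
ee_rot: [179.8, 0.2, 47.1]
wrist_force: [11.6, 4.6, -6.8]
opening: 0.0409
finger_force: 64.2
[-20.61248282  14.54528048 114.03843718  -0.28249991  51.30654495
  22.49767566] [ 0.78375634 -1.8571496   0.06981223]
```

View pics/w4c.png

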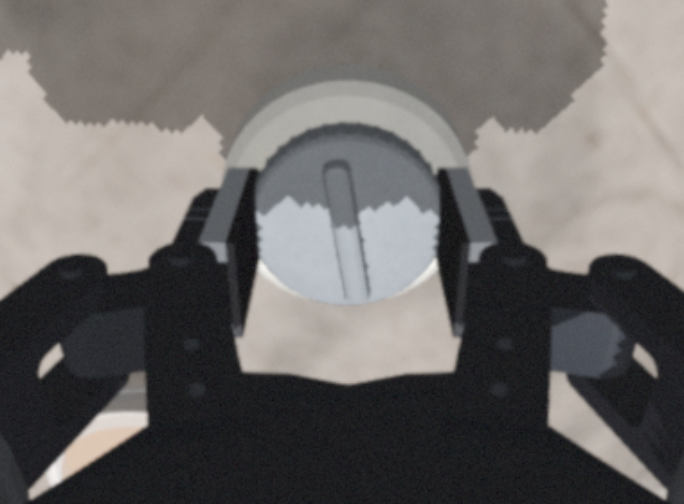

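No slip: the ridge is in the same place between the fingers (345,230). About 175° wound, stop not yet met; continue in small steps watching the torque.

In the tool's units: 0.001 m / 0.75 = 0.0013, 5 degrees / 90 = 0.0556.

```bash
T='from h import *
s=probe_bus.sense();print(s["q"][5],s["ft_torque"][2])'
echo '{"segments":[[0.0013,0.0013,0,0,0,0.0556,0.03],[0,0,0,0,0,0.0556,0.03],[0,0,0,0,0,0,0.03]]}' | python3 nudge.py|sed -n '2p;4p'; python3 -c "$T"
echo '{"segments":[[0,0,0,0,0,0.0556,0.03],[0,0,0,0,0,0.0556,0.03],[0,0,0,0,0,0,0.03]]}' | python3 nudge.py|sed -n '2p;4p'; python3 -c "$T"
echo '{"segments":[[0,0,0,0,0,0.0556,0.03],[0,0,0,0,0,0.0556,0.03],[0,0,0,0,0,0,0.03]]}' | python3 nudge.py|sed -n '2p;4p'; python3 -c "$T"
```

```text
eef_pos: [0.5162, -0.0751, 0.0191]
wrist_force: [6.9, 2.6, -2.6]
32.63699440805832 -0.022585193218893178
eef_pos: [0.5144, -0.0764, 0.0192]
wrist_force: [-2.9, -3.4, 5.0]
42.46025148845592 0.9631247808285942
eef_pos: [0.5156, -0.0758, 0.0192]
wrist_force: [4.3, -1.8, -2.2]
52.52962445261315 -0.032785956866995
```

Run:
```python
from h import *
im,p=look("w5")
cv2.imwrite("pics/w5c.png",cv2.resize(im[200:480,130:510],None,fx=1.8,fy=1.8))
```

```text
(no output)
```

View pics/w5c.png

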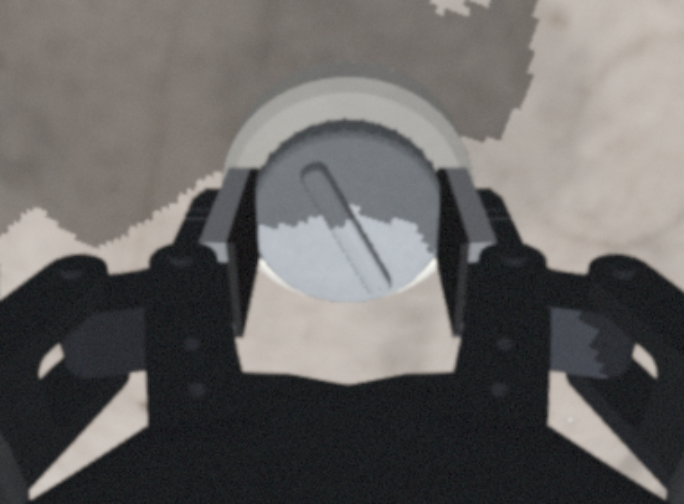

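The ridge has now slipped about 20° relative to the fingers, after a torque peak of ~1 N m: the stop. One more push to confirm, then release and lift.

In the tool's units: 3 degrees / 90 = 0.0333.

```bash
T='from h import *
s=probe_bus.sense();print(s["q"][5],s["ft_torque"][2])'
echo '{"segments":[[0,0,0,0,0,0.0333,0.03]]}' | python3 nudge.py|sed -n '2p;4p'; python3 -c "$T"
echo '{"segments":[[0,0,0,0,0,0.0222,0.03]]}' | python3 nudge.py|sed -n '2p;4p'; python3 -c "$T"
echo '{"segments":[[0,0,0,0,0,0,0.085],[0,0,0,0,0,0,0.085],[0,0,0,0,0,0,0.085],[0,0,-0.04,0,0,0,0.085],[0,0,-0.06,0,0,0,0.085],[0,0,-0.06,0,0,0,0.085],[0,0,-0.06,0,0,0,0.085],[0,0,-0.06,0,0,0,0.085],[0,0,0,0,0,0,0.085]]}' | python3 nudge.py
python3 - <<'E'
from h import *
C=np.array([.5285,.244])
for uv in((194,274),(188,278)):
    P=onz("top",uv,.13);print(P,np.degrees(np.arctan2(*(P[:2]-C)[::-1])))
s=probe_bus.sense();print(s["q"],delta([.5285,.244,.25]),fix(130))
im=cams.camera("top");I=im.astype(int);roi=(368,242,412,284)
cv2.imwrite("pics/top1.png",im);x0,y0,x1,y1=roi
cv2.imwrite("pics/c2.png",cv2.resize(im[230:290,360:420],(300,300),interpolation=2))
E
```

```text
eef_pos: [0.5158, -0.0758, 0.0192]
wrist_force: [15.1, 2.6, -6.3]
55.403823941327374 0.956808229752795
eef_pos: [0.5168, -0.0757, 0.0194]
wrist_force: [10.8, 1.3, -12.3]
57.38300900303525 0.7534184658684127
time_s: 11.85
eef_pos: [0.5193, -0.0756, 0.2368]
ee_rot: [179.4, -0.2, 12.1]
wrist_force: [0.8, -0.3, 0.0]
opening: 0.0853
finger_force: 0.0
[0.49354505 0.29052086 0.13      ] 126.92055380628193
[0.48658781 0.30141334 0.13      ] 126.1297400314832
[-20.47801776  -3.43832952 107.40821508  -0.40721239  75.54219153
  57.47897716] [ 0.0762 -0.3104 -0.0162] [   0.57    0.49 -117.86]
```

In the tool's units: -0.0388 m / 0.75 = -0.0517, 0.0095 m / 0.75 = 0.0127.

```bash
echo '{"segments":[[0.0127,-0.0517,-0.0027,0,0,0,0.085],[0.0127,-0.0517,-0.0027,0,0,0,0.085],[0.0127,-0.0517,-0.0027,0,0,0,0.085],[0.0127,-0.0517,-0.0027,0,0,0,0.085],[0.0127,-0.0517,-0.0027,0,0,0,0.085],[0.0127,-0.0517,-0.0027,0,0,0,0.085],[0.0127,-0.0517,-0.0027,0,0,0,0.085],[0.0127,-0.0517,-0.0027,0,0,0,0.085],[0,0,0,0,0,0,0.085]]}' | python3 nudge.py >/dev/null; echo '{"segments":[[0,0,0,0,0,-0.0889,0.085],[0,0,0,0,0,-0.0889,0.085],[0,0,0,0,0,-0.0889,0.085],[0,0,0,0,0,-0.0889,0.085],[0,0,0,0,0,-0.0889,0.085],[0,0,0,0,0,-0.0889,0.085],[0,0,0,0,0,-0.0889,0.085],[0,0,0,0,0,-0.0889,0.085],[0,0,0,0,0,-0.0889,0.085],[0,0,0,0,0,-0.0889,0.085],[0,0,0,0,0,-0.0889,0.085],[0,0,0,0,0,-0.0889,0.085],[0,0,0,0,0,-0.0889,0.085],[0,0,0,0,0,-0.0889,0.085],[0,0,0,0,0,-0.0333,0.085],[0,0,0,0,0,0,0.085],[0,0,0,0,0,0,0.085]]}' | python3 nudge.py
python3 - <<'E'
from h import *
im,p=look("w6");print(probe_bus.sense()["q"],fix(127),delta([.5285,.244,.25]))
E
```

```text
time_s: 14.5
eef_pos: [0.5247, 0.2444, 0.2422]
ee_rot: [-179.4, -0.1, 127.0]
wrist_force: [-0.4, 0.1, -0.8]
opening: 0.0848
finger_force: 0.0
[ 13.85326224   4.41263811  98.89596599  -0.19093822  77.2403122
 -23.13698008] [-0.58 -0.04  0.03] [-0.0026  0.0025 -0.0075]
```

View pics/w6.png

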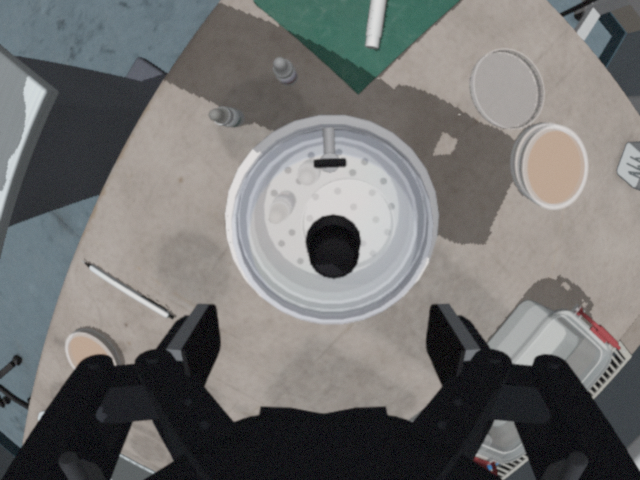

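Wrist view: cock up-middle at (330,150), knob at about (333,245), flange centred near (332,218); fingers are perpendicular to the cock. Measure the axis.

In the tool's units: -0.58 degrees / 90 = -0.0064.

```bash
echo '{"segments":[[0,0,0,-0.0064,0,0,0.085],[0,0,0,0,0,0,0.085]]}' | python3 nudge.py|sed -n 2,3p
python3 - <<'E'
from h import *
im,p=look("w7");I=im.astype(int)
k=blob(im,im.max(2)<45,(295,205,370,290));print(cv2.boundingRect(k),cv2.fitEllipse(k))
x,y,w,h=cv2.boundingRect(k)
print("knob mid col",onz("wrist",(x+w/2,y+h/2),.154,p), "near edge @.162", onz("wrist",(x+w/2,y+h),.162,p))
# flange outer edge: bright neutral vs brownish bench -> trace radially
pts=[]
V=cv2.GaussianBlur(im,(3,3),0).astype(int)
for a in np.radians(np.arange(0,360,4)):
    c=np.array([332,219])+np.outer(np.arange(125,85,-.5),[np.cos(a),np.sin(a)])
    v=np.array([V[int(round(q[1])),int(round(q[0]))] for q in c]);ok=(v.min(1)>165)|((v[:,0]-v[:,2]>2)&(v.mean(1)>100))
    if ok.any(): pts.append(c[np.argmax(ok)])
P=np.array([onz("wrist",q,.084,p)[:2] for q in pts])
def fit(P):
    A=np.c_[2*P,np.ones(len(P))];s=np.linalg.lstsq(A,(P**2).sum(1),rcond=None)[0];r=np.sqrt(s[2]+s[:2]@s[:2]);return s[:2],r
for _ in range(4):
    c,r=fit(P);e=abs(np.linalg.norm(P-c,axis=1)-r);P=P[e<max(2*np.median(e),.001)]
print("flange",c,r,len(P))
t=cv2.imread("pics/top0.png");
print(delta([c[0],c[1],.15]))
E
```

```text
eef_pos: [0.5251, 0.2449, 0.2434]
ee_rot: [179.9, -0.0, 127.1]
(304, 216, 53, 61) ((330.216552734375, 245.21707153320312), (51.06272506713867, 60.73828887939453), 176.09080505371094)
knob mid col [0.52771984 0.24925248 0.154     ] near edge @.162 [0.53866852 0.23467657 0.162     ]
flange [0.52933023 0.24580977] 0.09083580547061366 69
[-0.0018  0.0037  0.0935]
```

In the tool's units: 0.03 m / 0.75 = 0.04, 0.01 m / 0.75 = 0.0133.

```bash
echo '{"segments":[[-0.0013,0.0024,0.04,0,0,0,0.085],[-0.0013,0.0024,0.04,0,0,0,0.085],[0,0,0.04,0,0,0,0.07],[0,0,0.0133,0,0,0,0.055],[0,0,0.0073,0,0,0,0.055],[0,0,0,0,0,0,0.055],[0,0,0,0,0,0,0.055]]}' | python3 nudge.py; python3 -c "
from h import *
print(delta([.529,.246,.137]),fix(127))"
```

```text
time_s: 15.5
eef_pos: [0.5306, 0.2461, 0.1398]
ee_rot: [179.7, 0.1, 127.1]
wrist_force: [0.3, -0.6, 0.2]
opening: 0.055
finger_force: 0.0
[ 0.0009 -0.0013  0.0028] [0.26 0.06 0.11]
```

In the tool's units: 0.002 m / 0.75 = 0.0027, -0.0013 m / 0.75 = -0.0017.

```bash
echo '{"segments":[[0.0012,-0.0017,0.0027,0,0,0,0.055],[0,0,0,0,0,0,0.055],[0,0,0,0,0,0,0.045],[0,0,0,0,0,0,0.038]]}' | python3 nudge.py; echo '{"segments":[[0,0,0,0,0,0,0.015],[0,0,0,0,0,0,0.015],[0,0,0,0,0,0,0.015],[0,0,0,0,0,0,0.015],[0,0,0,0,0,0,0.015],[0,0,0,0,0,0,0.015]]}' | python3 nudge.py; python3 -c "
from h import *
im,p=look('w8');cv2.imwrite('pics/w8c.png',cv2.resize(im[100:480,130:510],None,fx=1.5,fy=1.5))"
```

```text
time_s: 15.9
eef_pos: [0.5281, 0.2457, 0.1363]
ee_rot: [179.9, 0.0, 127.1]
wrist_force: [-0.7, 0.0, -0.2]
opening: 0.0383
finger_force: 0.0
time_s: 16.5
eef_pos: [0.5293, 0.2464, 0.1372]
ee_rot: [179.7, 0.0, 127.1]
wrist_force: [3.4, 4.1, 1.9]
opening: 0.0306
finger_force: 59.2
```

View pics/w8c.png

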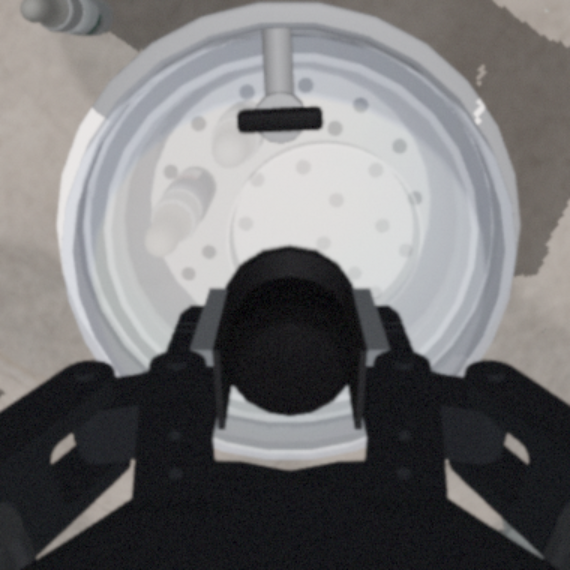

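Knob gripped squarely between the pads (290,330 in the crop). Pull up in small steps.

In the tool's units: -0.002 m / 0.75 = -0.0027, -0.001 m / 0.75 = -0.0013.

```bash
echo '{"segments":[[0,0,-0.0027,0,0,0,0.015],[0,0,-0.0027,0,0,0,0.015],[0,0,-0.0013,0,0,0,0.015]]}' | python3 nudge.py; echo '{"segments":[[0,0,-0.0027,0,0,0,0.015],[0,0,-0.0027,0,0,0,0.015],[0,0,-0.0013,0,0,0,0.015],[0,0,0,0,0,0,0.015]]}' | python3 nudge.py; echo '{"segments":[[0,0,-0.0027,0,0,0,0.015],[0,0,-0.0027,0,0,0,0.015],[0,0,-0.0013,0,0,0,0.015],[0,0,0,0,0,0,0.015],[0,0,0,0,0,0,0.015]]}' | python3 nudge.py
```

```text
time_s: 16.85
eef_pos: [0.527, 0.2453, 0.1382]
ee_rot: [180.0, -0.0, 127.1]
wrist_force: [8.2, 2.8, -15.2]
opening: 0.0301
finger_force: 60.5
time_s: 17.25
eef_pos: [0.5284, 0.2459, 0.1458]
ee_rot: [179.8, -0.0, 127.1]
wrist_force: [4.3, 1.9, -0.5]
opening: 0.0304
finger_force: 62.8
time_s: 17.75
eef_pos: [0.5274, 0.2454, 0.1506]
ee_rot: [180.0, -0.0, 127.1]
wrist_force: [0.0, -0.4, -3.6]
opening: 0.0307
finger_force: 62.5
```

In the tool's units: -0.002 m / 0.75 = -0.0027, -0.001 m / 0.75 = -0.0013.

```bash
echo '{"segments":[[0,0,-0.0027,0,0,0,0.015],[0,0,-0.0013,0,0,0,0.015],[0,0,0,0,0,0,0.015],[0,0,0,0,0,0,0.015],[0,0,0,0,0,0,0.015]]}' | python3 nudge.py
python3 - <<'E'
from h import *
im=cams.camera("scene");cv2.imwrite("pics/s2.png",im);s0=cv2.imread("pics/scene0.png")
cv2.imwrite("pics/s2c.png",np.vstack([np.hstack([cv2.resize(a[150:290,160:310],(390,364)) for a in(s0,im)]),cv2.resize(im[280:380,250:430],(780,233*1),interpolation=2)]))
print(probe_bus.sense()["wrist_force"],probe_bus.sense()["ft_torque"])
E
```

```text
time_s: 18.25
eef_pos: [0.5279, 0.2456, 0.1541]
ee_rot: [179.9, -0.0, 127.1]
wrist_force: [-0.3, -0.5, -3.6]
opening: 0.0302
finger_force: 62.5
[-0.25722421  0.0840326  -3.23706622] [ 0.02693994 -0.02075933 -0.03071896]
```

View pics/s2c.png

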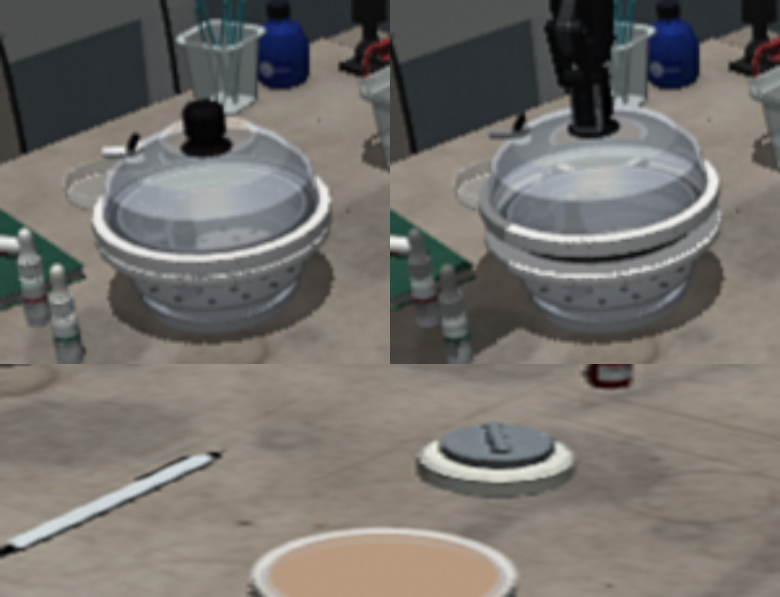

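The crop shows the lid raised level with a gap all round: the flange edge rose ~19 crop px, about 15 mm. Its wrist load is its own weight, 3.5 N, and the vials, pen and petri dish stand as they did.

```bash
python3 -c "
from cell import manip, cams, job, probe_bus
print(job.job_done())"
```

```text
the job is handed in; nothing more can be done
None
```

I wound the timer to its stop and broke the desiccator lid free. The job was handed in with the lid held level about 15–16 mm above the flange and the vials, pen and petri dish by the work undisturbed; the hand-in gave no verdict.

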